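Clear the tin jam at the rack's mouth

ROBOT

A 6-joint arm with a two-finger parallel gripper is mounted at the origin on the work surface. World frame = base frame: x ahead of the robot, y to its left, z up, the work surface at z = 0. Lengths are in m, angles in rad, forces in N, time in s.
With the tool pointing down it reaches from about 0.25 to 0.8 m from the base axis. Payload 8.5 kg.
Tool frame: the origin (TCP) lies on the centre line of the jaws, within the pads' length; the fingertips stand 19 mm ahead of it and the grasp point (between the pads) is the TCP (manip.nose_length is the distance from the TCP to the fingertips, in m); z points along the fingers, y is the direction in which the jaws open and shut (so a half turn about z gives the same grasp; the last joint's range is limited). The gripper opens to 85 mm and grips with 20 to 120 N. Pads are 22 mm wide; open, the fingers measure 114 mm over their backs; the gripper's body (76 mm by 85 mm) begins 54 mm behind the grasp point. The pads swing forward as they close: fully open they stand 13 mm farther back than shut.
Start: joints at [1.225, 0.238, -0.013, 1.319, 0, 1.571], TCP at [0.178, 0.494, 0.218] pointing down, gripper open.
Joint ranges: [-2.66, 2.66], [-1.03, 1.9], [-1.14, 1.46], [-1.82, 2.27], [-1.45, 1.34], [-3.14, 3.14]. Speed limits (rad/s): [2.22, 2.22, 2.79, 3.14, 3.14, 3.14].

INTERFACE

Orientations are given as a unit quaternion [x, y, z, w].
In Python, from workcell import manip gives the robot as it stands.
- The arm moves only by the shell command python3 -m inch 'ROWS' [OPENING]. ROWS is JSON, a list of rows, each an object with "offset": the shift along the world's x, y, z in units of 0.25 m (1.0 is 0.25 m), a list of three; "twist": the turn, a rotation vector about the world's x, y, z in units of pi/4 rad (1.0 is pi/4 rad), a list of three. A call has 1 to 10 rows; each row is the pose to reach, as a shift and turn from the pose commanded when the call began; what a row does not reach only later rows make up. A row lasts 1/12 s, in which the tool goes at most 41.7 mm and 7.16 degrees, less where a joint would pass 70% of its speed; a pose out of reach is approached as far as the arm can. A call with a number of a shift or a turn outside -1 to 1 is refused whole. A call with a gripper value outside its range is refused whole. OPENING is the closure in counts, from 0 (fully open) to 255 (shut), set as the call begins (- or left out, the last holds). The fingers move at their own pace and stop on an object; the grip force is fixed at half the most. Time passes only in rows, so rows that repeat a pose let the fingers close. It gives the time, the measured TCP pose, the force and the opening at its end, in the units of the state.
- manip.sense(): the state, without advancing time (a new reading comes with each control period).
- manip.snapshot(name): name is "scene" or "top" or "wrist"; returns (picture, depth): 384x512x3 uint8, blue, green, red; 384x512 float32, m along the optical axis (not along the pixel's ray), 0 where there is no reading.
- manip.camera_params(name): a dict with "mtx" (3x3 intrinsics, pixels), "k1" (the pictures are not rectified: a ray, as slopes to the right and down, at radius r is drawn at 1 + k1 r^2 times it, then the intrinsics apply), "T" (4x4, takes a point from camera to world coordinates). Camera axes: x right, y up, looking along -z (the intrinsics and any distortion apply to the point x, -y, -z); pixel columns grow to the right and rows downward; lengths in m; the calibration is good to about 2 mm. A picture is of the moment at which its call begins: read the wrist's pose just before it. camera_params takes no time and is no camera call; for the wrist camera it gives the pose at the moment of the call.
- manip.hand_in(): hands the job in, once; it reports no verdict.
Trained networks look in the newest picture that a camera, given by its name, has taken for a name from the list of things; names that differ only in an ending like _2 or _b are one class to them, and where a whole thing is asked for, a point or a joint stands for the part that bears it (a point fixed in the world has none). Each returns a list of dicts, best first, with "p" (0 to 1); they miss things now and then, are a little off and sometimes report something else, mostly with a low value. They report only what shows in the picture. A call takes as long as a camera call. They do not tell look-alikes from the thing itself.
- manip.spot_in(camera, query): "xyz" ([x, y, z] in m, in world coordinates, good to about 4 mm: the middle of the surface that is visible of it).
- manip.masks_of(camera, query): "pixels" (384x512 bool, what is visible of it).
The state is a dict: "time_s": time; "qpos": joint angles; "joint_vel": joint speeds; "joint_efforts": joint torques, N m; "position": TCP position; "ee_rot": TCP orientation; "force": force on the tool from outside, world axes, zero at the start; "ft_torque": the same for the moment, N m; "grip_width": finger opening in m.
Only numpy, scipy, OpenCV 4.12 (cv2) and the standard library are available. Lean on these libraries where they do the work, as an engineer would, in place of code of your own. Each camera call takes 0.05 s, during which the arm holds its last target. There are 200 camera calls.

TASK

A tin has caught on the sill in the mouth of the sloping tin rack and is holding the drop gate up. Gently nudge that front tin back up the lane against the sprung row, pushing no harder than needed (the tins are thin and dent above about 15 N), just until the gate drops fully shut in front of it by its own weight: do not press on the gate. Then swing the latch arm all the way over the gate, leaving all three tins in the rack and the things around it where they are.

Things in the scene. Friction and masses are not known exactly. Their poses are not given: they have to be found in the camera images.
- rack: sloping steel tin rack on the table, fixed, placed anew each time. Origin on the table under the lane; x points uphill along the lane, away from the open mouth, y across it, z up. Lane 92 mm wide between 18 mm high walls, rising 4 degrees to +x; floor 60 mm above the table at x = -100 mm. It ends at x = -135 mm; a 4 mm high sill spans x = -126 to -114 mm. Nothing stands beyond the mouth
- lane_rear (a point): middle of the lane floor's rear end. A carriage clamped to the rack bears the drop gate and, behind the third tin, an upright back plate on springs (2.2 N per mm). It may be clamped up to 10 mm nearer the mouth or 13 mm farther uphill and that is not measured; usually the gate stands at rack x = -106 to -100 mm
- tin1: front tin, the one that blocks: plain cylinder of 52 mm diameter, 84 mm long, lying across the lane (axis = its own y, it rolls), about 220 g, with a paper band; origin at its centre, at first near rack x = -102 mm, 86 mm above the table. How far it must go back varies from about 16 to 42 mm and is not known beforehand: feel the force and watch the gate
- tin2: second tin, same as the first, behind it; origin at its centre. As the front tin is pushed the row first rolls back nearly freely, then meets the back plate; the gate drops when the plate has been pressed back some 3 mm (about 7 N on the front tin); some 4 mm farther the push passes 15 N
- tin3: third tin, same, last in the row, in front of the sprung back plate; origin at its centre
- gate (a joint): height of the drop gate above shut, m: 0 = shut, about 0.03 at first, resting on the front tin. It falls by its own weight (110 g). Two steel tabs reach over the lane from both sides, 48 mm apart, so that a finger can push the tin between them while the gate falls past it. Tabs: 6 mm thick along the lane, 82 to 100 mm above the table when shut; posts at rack y = +-59 to 73 mm
- latch (a joint): angle of the latch arm, rad: 0 = open, arm pointing to rack -y; 1.57 = shut, arm pointing to rack +x over the gate's -y side; end stop at 1.6. It turns about the vertical through rack x = -155, y = -82 mm (counter-clockwise from above as it shuts) and stays where it is left; light friction (about 1 N at the peg)
- latch_peg (a point): middle of the upright black peg near the end of the latch arm, 64 mm from the arm's pivot: 12 mm diameter, its top 138 mm and its foot (top of the flat arm) 112 mm above the table. Push the peg sideways to swing the arm
- jar: bystander: jar of 68 mm diameter, 100 mm high, on the table; leave alone
- bowl: bystander: steel bowl of 130 mm diameter, 60 mm high; leave alone
- pastry_brush: bystander: pastry brush lying on the table; leave alone
Mind the look-alikes: they are no part of the job. What is shaped like the tin1 but green, orange or purple is not meant.

How it is judged:
On the way, in this order (a step that is already met when the one before it is completed fails the run):
1. the front tin is nudged back and the gate has dropped shut in front of it (value of joint gate below 0.004 m and x of tin1 in the frame of rack above -0.086 m), for 0.3 s.
2. the latch arm is swung over the gate (value of joint latch above 1.35 rad), for 0.2 s.
At the end, for the whole second after the job is handed in: The gate is shut (within 4 mm) with all three tins lying at rest in the lane behind it, and the latch arm is swung at least 1.35 rad, over the gate (all of step 1 and value of joint latch above 1.35 rad and x of tin2 in the frame of rack above -0.04 m and x of tin3 in the frame of rack above 0.01 m and height (world z) of tin1 between 0.075 and 0.105 m and height (world z) of tin2 between 0.075 and 0.105 m and height (world z) of tin3 between 0.075 and 0.105 m and linear speed of each of tin1, tin2, tin3 below 0.02 m/s); the robot touches nothing.
It fails at once if the robot presses a tin with more than 15 N (it dents) (contact force between any of tin1, tin2, tin3 and the fingers above 15 N or contact force between any of tin1, tin2, tin3 and the arm above 15 N).
It fails at once if the gate is pressed by the robot (more than 4 N) (contact force between gate and the fingers above 4 N or contact force between gate and the arm above 4 N).
It fails at once if a bystander is moved by more than 25 mm (distance of any of jar, bowl, pastry_brush from where it was at the start of the episode above 0.025 m).
It also fails if it takes over 72 s, if anything falls off the work surface, if the arm or the gripper's body presses on something with over 40 N, if the wrist force passes 120 N, or if a joint passes its speed limit or range.

## Working session

There is one attempt and no reset: what is moved stays moved. The work goes in short steps, Python scripts to look and compute and a shell command to move; the robot and the scene stay as the last step left them, time stands still between calls to the robot, and variables do not carry over. Pictures are saved under pics/ and viewed, about 8 in all and at most 12, crops included, and the job is handed in when it is done.

```bash
mkdir -p pics; cat > h.py <<'E'
import numpy as np, cv2
from workcell import manip
def pix2w(cam,u,v,d,P=None):
    P=P or manip.camera_params(cam); K=np.array(P["mtx"]);k=P["k1"]
    xd=(u-K[0,2])/K[0,0]; yd=(v-K[1,2])/K[1,1]
    x,y=xd,yd
    for _ in range(20):
        f=1+k*(x*x+y*y); x,y=xd/f,yd/f
    return (np.array(P["T"])@np.stack([x*d,-y*d,-d,np.ones_like(d)]))[:3]
E
python3 - <<'E'
from h import *
s=manip.sense(); print(s["position"],s["ee_rot"],s["force"],s["grip_width"],s["time_s"])
a,_=manip.snapshot("scene"); b,_=manip.snapshot("top")
cv2.imwrite("pics/a.png",np.vstack([a,b])[:, :])
cv2.imwrite("pics/a.png",cv2.resize(np.hstack([a,b]),(800,300)))
cv2.imwrite("pics/top.png",cv2.resize(b,(800,600)));cv2.imwrite("pics/scene.png",cv2.resize(a,(800,600)))
for c in ("top","scene"):
  for q in ("rack","tin1","gate","latch","latch_peg","lane_rear","jar","bowl","pastry_brush"):
    print(c,q,[(np.round(r["xyz"],3).tolist(),round(r["p"],2)) for r in manip.spot_in(c,q)])
E
```

```text
[0.17782356 0.49352323 0.21758645] [ 1.72025257e-01  9.85092287e-01 -6.97518440e-04 -1.00792178e-04] [ 0.13769345 -0.55151213  0.74442446] 0.08546640648268515 0.0
top rack [([0.641, -0.029, 0.071], 0.87)]
top tin1 [([0.54, -0.007, 0.107], 0.93), ([0.593, -0.003, 0.111], 0.89), ([0.422, 0.116, 0.049], 0.87), ([0.639, 0.003, 0.119], 0.79), ([0.539, 0.165, 0.05], 0.78), ([0.403, -0.075, 0.046], 0.72)]
top gate [([0.539, -0.008, 0.106], 0.61), ([0.64, 0.001, 0.119], 0.6), ([0.532, 0.022, 0.133], 0.49), ([0.502, -0.123, 0.113], 0.37)]
top latch [([0.639, -0.024, 0.072], 0.69)]
top latch_peg [([0.502, -0.124, 0.107], 0.56)]
top lane_rear [([0.642, -0.026, 0.072], 0.97)]
top jar [([0.487, 0.383, 0.1], 0.62)]
top bowl [([0.627, 0.46, 0.028], 0.97)]
top pastry_brush [([0.49, -0.39, 0.013], 0.91)]
scene rack [([0.679, -0.035, 0.058], 0.6)]
scene tin1 [([0.603, -0.008, 0.112], 0.92), ([0.553, -0.014, 0.104], 0.83), ([0.655, -0.016, 0.108], 0.8), ([0.435, 0.12, 0.047], 0.8), ([0.68, -0.033, 0.058], 0.67), ([0.422, -0.087, 0.039], 0.66), ([0.565, 0.158, 0.047], 0.65)]
scene gate [([0.538, -0.036, 0.122], 0.54)]
scene latch []
scene latch_peg [([0.512, -0.129, 0.11], 0.51)]
scene lane_rear [([0.678, -0.04, 0.061], 0.9)]
scene jar [([0.516, 0.38, 0.065], 0.9)]
scene bowl [([0.605, 0.462, 0.038], 0.81)]
scene pastry_brush [([0.5, -0.392, 0.015], 0.59), ([0.606, 0.463, 0.039], 0.5)]
```

View pics/top.png

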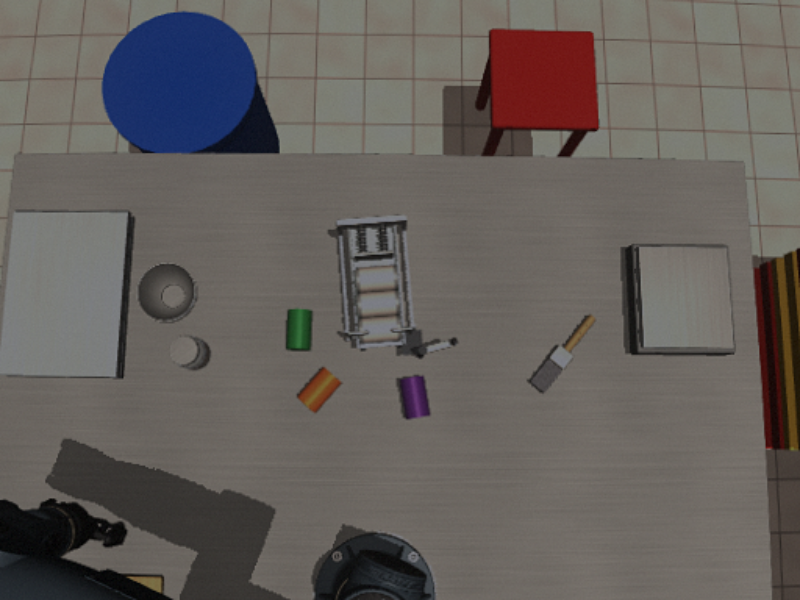

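View pics/scene.png

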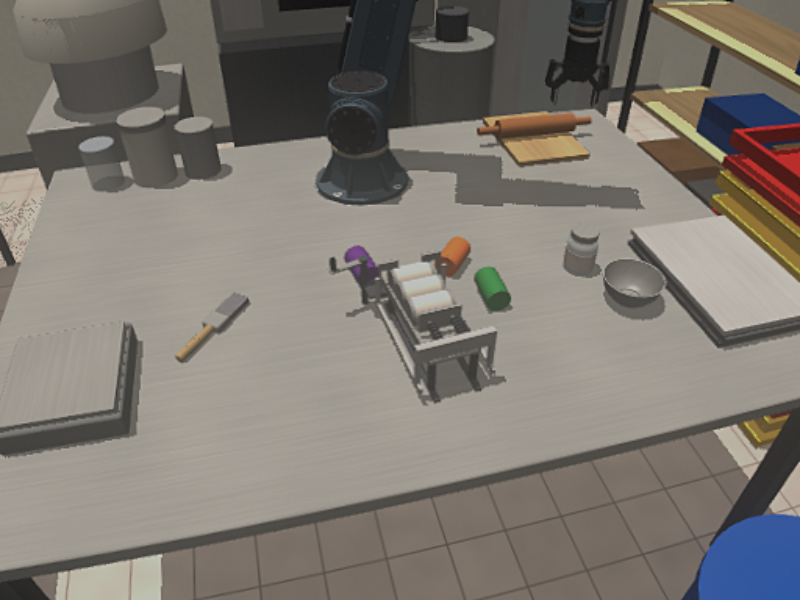

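The top view shows the rack at about (375,280), mouth toward the robot, with the row of three white tins at (378,278), (378,303) and (380,330). The front one, at (380,330), lies under the gate. The latch arm is at (437,347). The green (299,330), orange (319,390) and purple (415,397) cylinders are look-alikes on the table. I'll move the wrist camera near the rack.

```bash
python3 -m inch '[{"offset":[0.2,-0.2,0.4],"twist":[0,0,0.2]},{"offset":[0.5,-0.9,0.5],"twist":[0,0,0.4]},{"offset":[0.5,-0.9,0.5],"twist":[0,0,0.53]},{"offset":[0.5,-0.9,0.5],"twist":[0,0,0.53]},{"offset":[0.5,-0.9,0.5],"twist":[0,0,0.53]},{"offset":[0.5,-0.9,0.5],"twist":[0,0,0.53]},{"offset":[0.5,-0.9,0.5],"twist":[0,0,0.53]},{"offset":[0.5,-0.9,0.5],"twist":[0,0,0.53]}]' 255
python3 -m inch '[{"offset":[0.3,-1,0],"twist":[0,0,0]},{"offset":[0.3,-1,0],"twist":[0,0,0]},{"offset":[0.3,-1,0],"twist":[0,0,0]},{"offset":[0.3,-1,0],"twist":[0,0,0]},{"offset":[0.3,-1,0],"twist":[0,0,0]},{"offset":[0.3,-1,0],"twist":[0,0,0]},{"offset":[0.3,-1,0],"twist":[0,0,0]},{"offset":[0.3,-1,0],"twist":[0,0,0]},{"offset":[0.3,-1,0],"twist":[0,0,0]}]'
python3 - <<'E'
from h import *
P=manip.camera_params("wrist"); print(np.round(P["T"],3),P["mtx"],P["k1"])
a,d=manip.snapshot("wrist"); cv2.imwrite("pics/w1.png",cv2.resize(a,(800,600)))
np.savez("w1.npz",a=a,d=d,**P)
for q in ("tin1","gate","latch","latch_peg","lane_rear"):
    print(q,[(np.round(r["xyz"],3).tolist(),round(r["p"],2)) for r in manip.spot_in("wrist",q)])
E
```

```text
time_s: 1.67
position: [0.3051, 0.2649, 0.346]
ee_rot: [-0.033, 0.999, 0.001, 0.002]
force: [-0.0, 0.3, -0.3]
grip_width: 0.0001
time_s: 2.42
position: [0.378, 0.0184, 0.3431]
ee_rot: [-0.034, 0.999, 0.0, -0.0]
force: [-0.1, -0.6, 0.0]
grip_width: -0.0001
[[-0.066 -0.961 -0.269  0.31 ]
 [ 0.998 -0.064 -0.018  0.013]
 [ 0.001 -0.27   0.963  0.497]
 [ 0.     0.     0.     1.   ]] [[344.44219277   0.         257.08303038]
 [  0.         344.44219277 184.23884873]
 [  0.           0.           1.        ]] -0.06612184504080457
tin1 [([0.524, 0.161, 0.044], 0.68), ([0.523, -0.034, 0.108], 0.63), ([0.4, -0.072, 0.054], 0.61), ([0.621, 0.031, 0.11], 0.57), ([0.602, 0.034, 0.113], 0.48), ([0.64, 0.442, 0.031], 0.36)]
gate [([0.54, -0.051, 0.115], 0.61), ([0.51, -0.085, 0.052], 0.51)]
latch [([0.507, -0.125, 0.112], 0.86)]
latch_peg [([0.504, -0.126, 0.11], 0.63)]
lane_rear [([0.507, -0.086, 0.055], 0.92)]
```

View pics/w1.png

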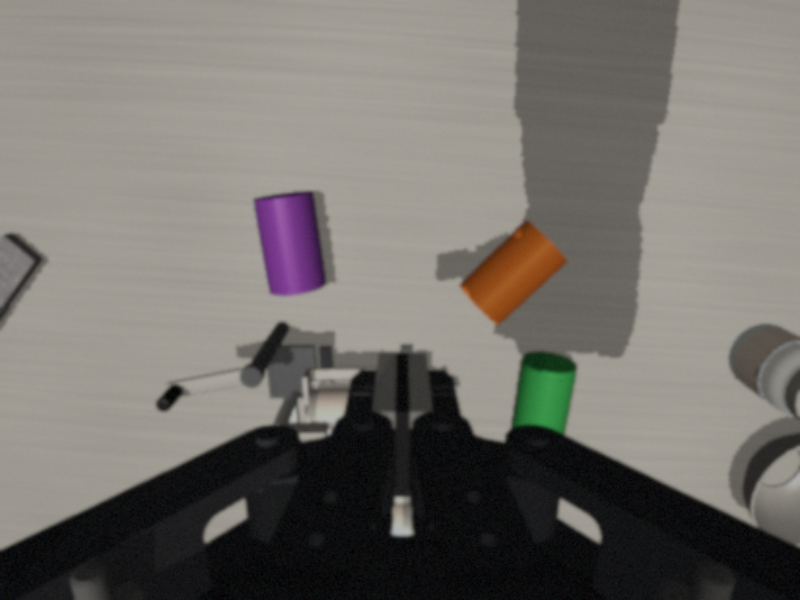

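The wrist view has the gripper hiding the rack; only the latch (peg at (170,398), pivot at (255,375)) and the look-alikes show. I'll shift forward so the rack falls in the clear part.

```bash
python3 -m inch '[{"offset":[0.7,0,0.1],"twist":[0,0,0]},{"offset":[0.7,0,0.1],"twist":[0,0,0]},{"offset":[0.7,0,0.1],"twist":[0,0,0]},{"offset":[0.7,0,0.1],"twist":[0,0,0]},{"offset":[0.7,0,0.1],"twist":[0,0,0]},{"offset":[0.7,0,0.1],"twist":[0,0,0]},{"offset":[0.7,0,0.1],"twist":[0,0,0]}]'
python3 - <<'E'
from h import *
P=manip.camera_params("wrist")
a,d=manip.snapshot("wrist"); cv2.imwrite("pics/w2.png",cv2.resize(a,(800,600)))
np.savez("w2.npz",a=a,d=d,**P)
for q in ("tin1","gate","latch","latch_peg"):
    print(q,[(np.round(r["xyz"],3).tolist(),round(r["p"],2)) for r in manip.spot_in("wrist",q)])
E
```

```text
time_s: 3.3
position: [0.5529, 0.0197, 0.3673]
ee_rot: [-0.036, 0.999, -0.0, -0.001]
force: [-1.0, 0.2, 0.2]
grip_width: -0.0001
tin1 [([0.417, -0.076, 0.055], 0.79), ([0.586, -0.001, 0.113], 0.77), ([0.544, 0.158, 0.046], 0.75), ([0.539, -0.006, 0.111], 0.65), ([0.634, -0.008, 0.116], 0.63), ([0.42, 0.114, 0.049], 0.61)]
gate [([0.516, -0.056, 0.072], 0.72), ([0.536, 0.019, 0.129], 0.71)]
latch [([0.506, -0.126, 0.113], 0.93)]
latch_peg [([0.506, -0.129, 0.111], 0.79)]
```

View pics/w2.png

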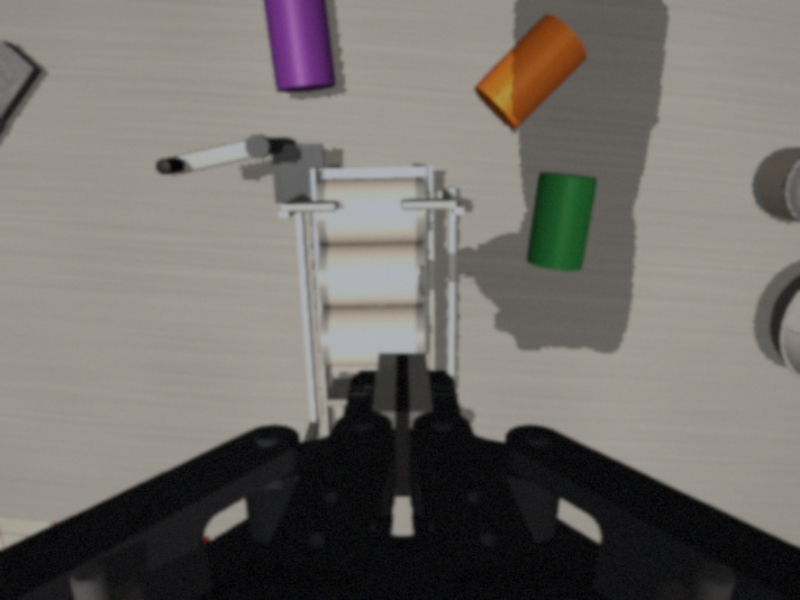

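The front tin is at (372,212), held under the raised tabs, whose inner ends are at (337,206) and (403,204). Tins 2 and 3 are at (372,272) and (372,333). The latch pivot is at (258,146) and the peg at (172,166). The tin I want is the plain white one in the rack under the gate; the coloured ones on the table are decoys.

```bash
python3 - <<'E'
from h import *
z=np.load("w2.npz");P={"mtx":z["mtx"],"k1":float(z["k1"]),"T":z["T"]}
d=z["d"]
V,U=np.mgrid[:384,:512]; W=pix2w("wrist",U.ravel().astype(float),V.ravel().astype(float),d.ravel(),P).T.reshape(384,512,3); np.save("W2.npy",W)
for n,(u,v) in dict(tabLin=(334,206),tabL=(300,208),tabRin=(406,204),tabR=(450,203),pegtop=(163,166),pivot=(258,146),armmid=(215,156),sillL=(320,173),sillR=(425,171),t1=(372,212),t2=(372,272),t3=(372,333),t1L=(327,212),t1R=(421,212),railL=(302,260),railL2=(312,400),railR=(453,250),railR2=(453,350),wallL=(316,240),wallL2=(322,380),wallR=(432,240),wallR2=(432,340)).items():
    p=W[int(v*.64)-1:int(v*.64)+2,int(u*.64)-1:int(u*.64)+2].reshape(-1,3); print(n,np.round(np.median(p,0),4))
# tin profile: highest points per tin along x
m=(W[...,2]>.085)&(abs(W[...,1]+.005)<.02)&(W[...,0]>.49)&(W[...,0]<.66)&(d>.1)
p=W[m]; 
for lo in np.arange(.49,.66,.006):
    q=p[(p[:,0]>=lo)&(p[:,0]<lo+.006)]
    if len(q): print(round(lo,3),len(q),np.round(q[:,2].mean(),4))
E
```

```text
tabLin [ 0.5349 -0.0328  0.1275]
tabL [ 0.539  -0.0568  0.1275]
tabRin [0.5302 0.0196 0.128 ]
tabR [0.5268 0.0525 0.1273]
pegtop [ 0.5139 -0.1538  0.1371]
pivot [ 0.4966 -0.0916  0.1138]
armmid [ 0.5055 -0.1259  0.1108]
sillL [ 0.5169 -0.0542  0.0574]
sillR [0.5095 0.0358 0.0565]
t1 [ 0.5399 -0.0048  0.1109]
t2 [ 0.5873 -0.002   0.113 ]
t3 [0.6363 0.0009 0.1164]
t1L [ 0.5423 -0.0382  0.1115]
t1R [0.5373 0.0321 0.1108]
railL [ 0.5983 -0.07    0.039 ]
railL2 [ 0.7416 -0.0581  0.0387]
railR [0.5801 0.0666 0.0382]
railR2 [0.6778 0.0762 0.0384]
wallL [ 0.5708 -0.0519  0.0781]
wallL2 [ 0.6957 -0.0417  0.0867]
wallR [0.5642 0.0445 0.078 ]
wallR2 [0.6502 0.0514 0.0848]
0.514 123 0.0929
0.52 178 0.1015
0.526 181 0.1068
0.532 175 0.1096
0.538 2081 0.3985
0.544 1022 0.3655
0.55 489 0.3346
0.556 437 0.3313
0.562 635 0.3758
0.568 197 0.0984
0.574 188 0.1071
0.58 176 0.1114
0.586 161 0.1136
0.592 156 0.1145
0.598 144 0.1139
0.604 122 0.1117
0.61 107 0.1078
0.616 99 0.0999
0.622 224 0.1048
0.628 186 0.1124
0.634 168 0.116
0.64 149 0.1178
0.646 136 0.1182
0.652 97 0.1172
0.658 31 0.1159
```

```bash
python3 -m inch '[{"offset":[-0.414,-0.132,-0.2],"twist":[0.013,-0.155,0]},{"offset":[-0.414,-0.132,-0.3],"twist":[0.026,-0.31,0]},{"offset":[-0.414,-0.132,-0.4],"twist":[0.038,-0.465,0]},{"offset":[-0.414,-0.132,-0.5],"twist":[0.051,-0.62,0]},{"offset":[-0.414,-0.132,-0.52],"twist":[0.064,-0.775,0]},{"offset":[-0.414,-0.132,-0.52],"twist":[0.064,-0.775,0]},{"offset":[-0.414,-0.132,-0.52],"twist":[0.064,-0.775,0]},{"offset":[-0.414,-0.132,-0.52],"twist":[0.064,-0.775,0]}]'
cat >> h.py <<'E'
O=np.array([.6437,.0026]);yaw=np.radians(4.7);u=np.array([np.cos(yaw),np.sin(yaw)]);n=np.array([-u[1],u[0]])
def state():
    s=manip.sense();p=s["position"];r=p[:2]-O
    print("t",round(s["time_s"],2),"w",np.round(p,4),"rack mm",np.round([r@u*1e3,r@n*1e3,p[2]*1e3],1),"F rack",np.round([s["force"][:2]@u,s["force"][:2]@n,s["force"][2]],2))
E
python3 -c "from h import *;state();print(manip.sense()['qpos'])"
```

```text
time_s: 4.22
position: [0.4348, -0.013, 0.2235]
ee_rot: [-0.033, 0.955, 0.015, 0.293]
force: [-4.5, 0.5, -4.4]
grip_width: -0.0
t 4.22 w [ 0.4348 -0.013   0.2235] rack mm [-209.5    1.6  223.5] F rack [-4.43  0.89 -4.39]
[-0.11103434 -0.34697697 -0.74225478  0.58895351  0.11045414 -0.1462088 ]
```

```bash
python3 -m inch '[{"offset":[0,0,0],"twist":[0,0,0]},{"offset":[0,0,0],"twist":[0,0,0]},{"offset":[0,0,0],"twist":[0,0,0]}]'; python3 -c "from h import *;state()"
```

```text
time_s: 4.47
position: [0.4517, -0.0143, 0.2416]
ee_rot: [-0.034, 0.953, 0.014, 0.302]
force: [-1.0, 0.3, 0.4]
grip_width: -0.0003
t 4.47 w [ 0.4517 -0.0143  0.2416] rack mm [-192.7   -1.1  241.6] F rack [-0.97  0.39  0.41]
```

```bash
python3 -m inch '[{"offset":[0,0.004,-0.12],"twist":[0,0,0]},{"offset":[0,0.004,-0.24],"twist":[0,0,0]},{"offset":[0,0.004,-0.36],"twist":[0,0,0]},{"offset":[0,0.004,-0.48],"twist":[0,0,0]},{"offset":[0,0.004,-0.54],"twist":[0,0,0]},{"offset":[0,0.004,-0.582],"twist":[0,0,0]},{"offset":[0,0.004,-0.582],"twist":[0,0,0]},{"offset":[0,0.004,-0.582],"twist":[0,0,0]},{"offset":[0,0.004,-0.582],"twist":[0,0,0]}]'; python3 - <<'E'
from h import *
state()
a,d=manip.snapshot("wrist"); b,_=manip.snapshot("scene")
c=cv2.resize(b[130:270,200:340],(600,600)); cv2.imwrite("pics/c1.png",np.hstack([cv2.resize(a,(400,300)),cv2.resize(c,(300,300))]))
E
```

```text
time_s: 5.22
position: [0.4517, -0.0132, 0.0943]
ee_rot: [-0.034, 0.953, 0.014, 0.301]
force: [-0.2, -0.2, 0.2]
grip_width: -0.0001
t 5.22 w [ 0.4517 -0.0132  0.0943] rack mm [-192.7   -0.    94.3] F rack [-0.21 -0.16  0.22]
```

View pics/c1.png

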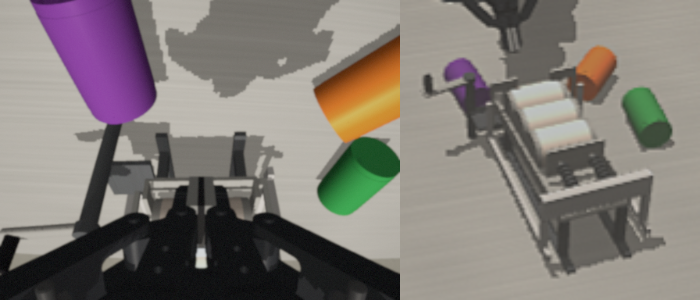

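```bash
cat >> h.py <<'E'
def gate(cams=("top","scene","wrist")):
    for c in cams:
        P=manip.camera_params(c);_,d=manip.snapshot(c)
        V,U=np.mgrid[:384,:512];W=pix2w(c,U.ravel().astype(float),V.ravel().astype(float),d.ravel(),P).T
        W=W[d.ravel()>.05]; r=W[:,:2]-O; X=r@u*1e3;Y=r@n*1e3;Z=W[:,2]*1e3
        o=[]
        for a,b in ((-58,-28),(28,58)):
            m=(X>-120)&(X<-102)&(Y>a)&(Y<b)&(Z<135)&(Z>84)
            t=Z[m&(abs(Y)>43)]
            o.append((int(m.sum()),round(float(np.percentile(t,90)),1) if len(t)>3 else None))
        m=(X>-110)&(X<-20)&(abs(Y)<36)&(Z>100)&(Z<116)
        k=m&(X<-45)
        tops=[]
        for xx in range(-104,-40,4):
            q=Z[k&(abs(X-xx)<2)]
            tops.append((xx,round(float(np.median(q)),1)) if len(q)>3 else (xx,0))
        print(c,"tab tops L,R:",o,"tin profile",tops if c!="wrist" else "")
E
python3 -c "from h import *;gate()"
python3 -m inch '[{"offset":[0.05,0.004,0.002],"twist":[0,0,0]},{"offset":[0.1,0.008,0.004],"twist":[0,0,0]},{"offset":[0.13,0.011,0.006],"twist":[0,0,0]},{"offset":[0.15,0.012,0.006],"twist":[0,0,0]},{"offset":[0.15,0.012,0.006],"twist":[0,0,0]},{"offset":[0.15,0.012,0.006],"twist":[0,0,0]},{"offset":[0.15,0.012,0.006],"twist":[0,0,0]}]'; python3 -c "from h import *;state()"
```

```text
top tab tops L,R: [(37, 132.8), (37, 132.3)] tin profile [(-104, 111.3), (-100, 112.0), (-96, 112.1), (-92, 110.2), (-88, 110.2), (-84, 107.7), (-80, 102.5), (-76, 102.2), (-72, 105.3), (-68, 108.1), (-64, 110.7), (-60, 113.1), (-56, 113.5), (-52, 113.9), (-48, 113.4), (-44, 0)]
scene tab tops L,R: [(60, 126.4), (59, 126.7)] tin profile [(-104, 110.3), (-100, 109.6), (-96, 110.1), (-92, 109.4), (-88, 108.1), (-84, 105.3), (-80, 103.1), (-76, 102.2), (-72, 0), (-68, 0), (-64, 0), (-60, 110.3), (-56, 111.7), (-52, 112.9), (-48, 113.6), (-44, 113.2)]
wrist tab tops L,R: [(0, None), (0, None)] tin profile 
time_s: 6.05
position: [0.4863, -0.01, 0.0936]
ee_rot: [-0.034, 0.953, 0.014, 0.3]
force: [-0.7, 0.4, 1.1]
grip_width: -0.0002
t 6.05 w [ 0.4863 -0.01    0.0936] rack mm [-157.9    0.3   93.6] F rack [-0.72  0.43  1.07]
```

```bash
python3 -m inch '[{"offset":[0.016,0.001,0.012],"twist":[0,0,0]},{"offset":[0.024,0.002,0.012],"twist":[0,0,0]},{"offset":[0.032,0.003,0.012],"twist":[0,0,0]},{"offset":[0.032,0.003,0.012],"twist":[0,0,0]}]'; python3 -c "from h import *;state();gate(('top','scene'))"
python3 -m inch '[{"offset":[0.008,0.001,0],"twist":[0,0,0]},{"offset":[0.016,0.001,0],"twist":[0,0,0]},{"offset":[0.024,0.002,0],"twist":[0,0,0]},{"offset":[0.024,0.002,0],"twist":[0,0,0]}]'; python3 -c "from h import *;state();gate(('top','scene'))"
```

```text
time_s: 6.38
position: [0.4955, -0.0094, 0.0975]
ee_rot: [-0.034, 0.953, 0.014, 0.301]
force: [-0.3, -0.4, -0.4]
grip_width: -0.0
t 6.38 w [ 0.4955 -0.0094  0.0975] rack mm [-148.7    0.2   97.5] F rack [-0.31 -0.35 -0.35]
top tab tops L,R: [(38, 132.0), (37, 133.8)] tin profile [(-104, 112.4), (-100, 112.8), (-96, 112.7), (-92, 111.1), (-88, 109.2), (-84, 107.9), (-80, 103.0), (-76, 101.8), (-72, 105.2), (-68, 109.8), (-64, 112.1), (-60, 113.0), (-56, 113.4), (-52, 113.8), (-48, 114.4), (-44, 0)]
scene tab tops L,R: [(60, 126.4), (62, 126.8)] tin profile [(-104, 109.6), (-100, 109.4), (-96, 109.4), (-92, 108.8), (-88, 107.3), (-84, 105.1), (-80, 104.2), (-76, 101.5), (-72, 0), (-68, 0), (-64, 0), (-60, 109.6), (-56, 112.0), (-52, 113.0), (-48, 113.1), (-44, 113.9)]
time_s: 6.82
position: [0.5015, -0.0089, 0.0973]
ee_rot: [-0.034, 0.953, 0.014, 0.301]
force: [0.5, 0.8, 0.2]
grip_width: -0.0001
t 6.82 w [ 0.5015 -0.0089  0.0973] rack mm [-142.7    0.2   97.3] F rack [0.6 0.8 0.2]
top tab tops L,R: [(39, 133.1), (37, 131.3)] tin profile [(-104, 112.5), (-100, 112.0), (-96, 112.3), (-92, 112.4), (-88, 109.7), (-84, 105.9), (-80, 103.8), (-76, 103.0), (-72, 106.0), (-68, 108.4), (-64, 112.7), (-60, 112.8), (-56, 114.3), (-52, 114.1), (-48, 114.0), (-44, 0)]
scene tab tops L,R: [(63, 127.0), (61, 126.8)] tin profile [(-104, 110.1), (-100, 110.5), (-96, 110.1), (-92, 108.7), (-88, 107.7), (-84, 104.8), (-80, 102.5), (-76, 101.8), (-72, 0), (-68, 0), (-64, 0), (-60, 110.6), (-56, 111.8), (-52, 113.2), (-48, 113.6), (-44, 113.1)]
```

```bash
for i in 1; do :; done
python3 -m inch '[{"offset":[0.008,0.001,0],"twist":[0,0,0]},{"offset":[0.016,0.001,0],"twist":[0,0,0]},{"offset":[0.016,0.001,0],"twist":[0,0,0]}]'; python3 -c "from h import *;state();gate(('scene',))"
python3 -m inch '[{"offset":[0.008,0.001,0],"twist":[0,0,0]},{"offset":[0.016,0.001,0],"twist":[0,0,0]},{"offset":[0.016,0.001,0],"twist":[0,0,0]}]'; python3 -c "from h import *;state();gate(('scene',))"
python3 -m inch '[{"offset":[0.008,0.001,0],"twist":[0,0,0]},{"offset":[0.016,0.001,0],"twist":[0,0,0]},{"offset":[0.016,0.001,0],"twist":[0,0,0]}]'; python3 -c "from h import *;state();gate(('scene',))"
```

```text
time_s: 7.17
position: [0.5054, -0.0086, 0.0974]
ee_rot: [-0.034, 0.953, 0.014, 0.301]
force: [0.4, -0.1, -0.4]
grip_width: -0.0002
t 7.17 w [ 0.5054 -0.0086  0.0974] rack mm [-1.387e+02  1.000e-01  9.740e+01] F rack [ 0.37 -0.09 -0.4 ]
scene tab tops L,R: [(61, 127.5), (57, 126.9)] tin profile [(-104, 109.8), (-100, 109.5), (-96, 110.0), (-92, 108.3), (-88, 107.2), (-84, 104.9), (-80, 104.2), (-76, 101.9), (-72, 0), (-68, 0), (-64, 0), (-60, 110.1), (-56, 111.8), (-52, 113.0), (-48, 113.5), (-44, 113.0)]
time_s: 7.47
position: [0.5095, -0.0084, 0.0974]
ee_rot: [-0.034, 0.953, 0.014, 0.301]
force: [-0.7, -0.1, 0.3]
grip_width: -0.0006
t 7.47 w [ 0.5095 -0.0084  0.0974] rack mm [-1.346e+02  1.000e-01  9.740e+01] F rack [-0.72 -0.06  0.3 ]
scene tab tops L,R: [(61, 127.0), (60, 126.6)] tin profile [(-104, 110.6), (-100, 109.7), (-96, 109.7), (-92, 108.1), (-88, 107.5), (-84, 104.3), (-80, 103.1), (-76, 102.5), (-72, 0), (-68, 0), (-64, 0), (-60, 109.3), (-56, 111.0), (-52, 112.9), (-48, 113.5), (-44, 113.8)]
time_s: 7.77
position: [0.5135, -0.0081, 0.0974]
ee_rot: [-0.034, 0.953, 0.014, 0.301]
force: [-0.4, 0.7, -0.8]
grip_width: 0.0001
t 7.77 w [ 0.5135 -0.0081  0.0974] rack mm [-130.7   -0.    97.4] F rack [-0.35  0.71 -0.8 ]
scene tab tops L,R: [(66, 126.0), (61, 126.6)] tin profile [(-104, 110.9), (-100, 110.3), (-96, 109.7), (-92, 109.0), (-88, 107.5), (-84, 105.7), (-80, 103.0), (-76, 100.7), (-72, 0), (-68, 0), (-64, 0), (-60, 110.0), (-56, 111.8), (-52, 112.9), (-48, 113.7), (-44, 0)]
```

```bash
python3 - <<'E'
from h import *
print(manip.nose_length); state()
a,d=manip.snapshot("wrist"); b,_=manip.snapshot("scene")
cv2.imwrite("pics/c2.png",np.hstack([cv2.resize(a[150:300,150:350],(480,360)),cv2.resize(b[130:230,230:310],(288,360),interpolation=2)]))
E
```

```text
0.019
t 7.82 w [ 0.5132 -0.0081  0.0973] rack mm [-130.9    0.    97.3] F rack [ 0.31 -0.49 -0.32]
```

View pics/c2.png

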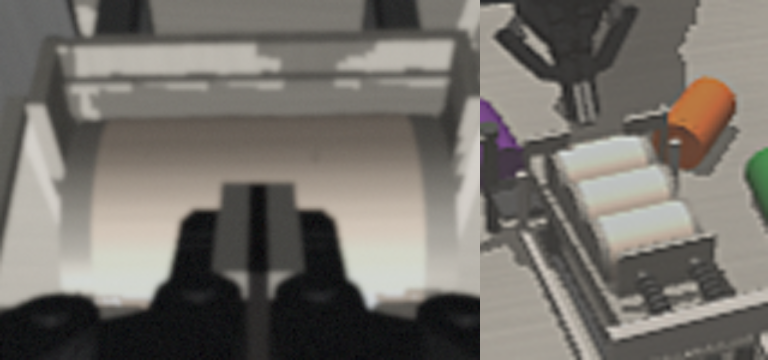

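The left crop shows the closed fingertips at (258,185), centred on the tin face and with no visible push yet. The right crop shows the tabs still up.

```bash

sed -i 's/tops if c!="wrist" else ""/tops[:12]/; s/range(-104,-40,4)/range(-92,-56,3)/' h.py
python3 -m inch '[{"offset":[0.006,0.0005,0],"twist":[0,0,0]},{"offset":[0.012,0.001,0],"twist":[0,0,0]},{"offset":[0.012,0.001,0],"twist":[0,0,0]}]' |grep force; python3 -c "from h import *;state();gate(('scene','top'))"
python3 -m inch '[{"offset":[0.006,0.0005,0],"twist":[0,0,0]},{"offset":[0.012,0.001,0],"twist":[0,0,0]},{"offset":[0.012,0.001,0],"twist":[0,0,0]}]' |grep force; python3 -c "from h import *;state();gate(('scene','top'))"
```

```text
force: [-0.2, -0.0, 0.1]
t 8.17 w [ 0.5163 -0.0079  0.0973] rack mm [-127.8    0.    97.3] F rack [-0.18  0.    0.08]
scene tab tops L,R: [(62, 127.3), (58, 126.0)] tin profile [(-92, 109.1), (-89, 108.2), (-86, 106.2), (-83, 104.1), (-80, 102.7), (-77, 103.1), (-74, 102.5), (-71, 0), (-68, 0), (-65, 0), (-62, 0), (-59, 111.0)]
top tab tops L,R: [(38, 132.6), (39, 132.3)] tin profile [(-92, 111.6), (-89, 108.8), (-86, 108.3), (-83, 106.8), (-80, 102.1), (-77, 101.3), (-74, 102.9), (-71, 105.9), (-68, 109.1), (-65, 111.0), (-62, 113.4), (-59, 113.8)]
force: [-0.1, 0.2, -1.0]
t 8.52 w [ 0.5194 -0.0076  0.0973] rack mm [-124.8    0.    97.3] F rack [-0.11  0.2  -0.97]
scene tab tops L,R: [(60, 126.7), (59, 126.6)] tin profile [(-92, 109.1), (-89, 108.0), (-86, 107.2), (-83, 104.4), (-80, 103.9), (-77, 101.4), (-74, 101.7), (-71, 0), (-68, 0), (-65, 0), (-62, 108.9), (-59, 111.0)]
top tab tops L,R: [(39, 132.2), (39, 133.8)] tin profile [(-92, 110.4), (-89, 110.6), (-86, 107.2), (-83, 106.1), (-80, 103.4), (-77, 101.6), (-74, 103.4), (-71, 105.5), (-68, 108.8), (-65, 111.6), (-62, 113.6), (-59, 114.3)]
```

```bash
python3 - <<'E'
from h import *
state();P=manip.camera_params("wrist");a,d=manip.snapshot("wrist")
V,U=np.mgrid[:384,:512];W=pix2w("wrist",U.ravel().astype(float),V.ravel().astype(float),d.ravel(),P).T.reshape(384,512,3)
def R(p): r=p[:2]-O; return np.round([r@u*1e3,r@n*1e3,p[2]*1e3],1)
for uu in (245,300):
  for v in range(160,290,8): print(uu,v,R(W[v,uu]),round(float(d[v,uu]),3))
for c in ("top","scene"):
  print(c,[(R(np.array(r["xyz"])),round(r["p"],2)) for r in (manip.snapshot(c),manip.spot_in(c,"tin1"))[1]])
E
```

```text
t 8.62 w [ 0.519  -0.0076  0.0972] rack mm [-125.1    0.    97.2] F rack [ 0.42 -0.    0.64]
245 160 [-134.8   -7.    55.9] 0.186
245 168 [-129.6   -7.2   57. ] 0.19
245 176 [-125.6   -7.3   59.4] 0.191
245 184 [-121.4   -7.4   61.7] 0.193
245 192 [-109.5   -7.9   58.1] 0.205
245 200 [-127.1   -7.    77.1] 0.179
245 208 [-126.3   -6.9   81.6] 0.177
245 216 [-127.    -6.8   87.1] 0.173
245 224 [-125.4   -6.8   90.8] 0.172
245 232 [-148.4   -5.7  109.5] 0.142
245 240 [-152.6   -5.4  115.7] 0.135
245 248 [-156.2   -5.2  121.2] 0.128
245 256 [-160.    -5.   126.5] 0.122
245 264 [-162.4   -4.9  130.8] 0.118
245 272 [-167.9   -4.6  136.3] 0.11
245 280 [-171.6   -4.4  140.7] 0.104
245 288 [-173.6   -4.2  144.1] 0.1
300 160 [-134.4   22.8   56. ] 0.187
300 168 [-128.3   23.3   56.4] 0.191
300 176 [-126.4   23.1   60.6] 0.19
300 184 [-121.    23.4   61.9] 0.193
300 192 [-120.9   23.    67.4] 0.19
300 200 [-126.8   21.6   77.4] 0.179
300 208 [-127.2   21.1   82.7] 0.175
300 216 [-127.5   20.7   87.8] 0.172
300 224 [-126.4   20.4   91.8] 0.17
300 232 [-125.2   20.2   95.7] 0.168
300 240 [-123.6   20.    99.3] 0.167
300 248 [-120.8   20.   102.1] 0.168
300 256 [-118.   20.  105.] 0.168
300 264 [-114.    20.2  107.3] 0.17
300 272 [-167.8   13.   136.6] 0.11
300 280 [-172.2   12.3  141.2] 0.103
300 288 [-173.6   11.9  144.3] 0.1
top [(array([ -3. ,  -3.4, 114.9]), 0.75), (array([-105.8,   -1.9,  109.5]), 0.74), (array([-238.8,  -68.9,   49.2]), 0.71), (array([-87.8, 169.1,  49.1]), 0.7), (array([-50.5,  -3. , 113.1]), 0.68), (array([-209.1,  134.5,   46. ]), 0.6)]
scene [(array([-62.7, 162.3,  47.6]), 0.9), (array([-38. ,  -7.1, 111.2]), 0.87), (array([-229.3,  -68.8,   38.7]), 0.83), (array([-92.7,  -9.4, 106.5]), 0.8), (array([ 13.4, -18.7, 109.5]), 0.68), (array([-196.1,  132.8,   43.5]), 0.56)]
```

The wrist depth puts the visible fingertip about 19 mm *behind* the reported TCP, not ahead of it. No contact force was felt where the nominal tip would have been inside the tin, so the camera looks right. The tip is therefore at the tin's top edge, too high. I'll back off, lower, and re-measure.

```bash
python3 -m inch '[{"offset":[-0.1,-0.008,0],"twist":[0,0,0]},{"offset":[-0.2,-0.016,0],"twist":[0,0,0]},{"offset":[-0.2,-0.016,0],"twist":[0,0,0]},{"offset":[-0.2,-0.016,-0.06],"twist":[0,0,0]},{"offset":[-0.2,-0.016,-0.1],"twist":[0,0,0]},{"offset":[-0.2,-0.016,-0.128],"twist":[0,0,0]},{"offset":[-0.2,-0.016,-0.128],"twist":[0,0,0]},{"offset":[-0.2,-0.016,-0.128],"twist":[0,0,0]}]' | grep force
python3 - <<'E'
from h import *
state();P=manip.camera_params("wrist");a,d=manip.snapshot("wrist");b,_=manip.snapshot("scene")
print(np.round(np.array(P["T"])[:3,3]-manip.sense()["position"],4))
V,U=np.mgrid[:384,:512];W=pix2w("wrist",U.ravel().astype(float),V.ravel().astype(float),d.ravel(),P).T.reshape(384,512,3)
def R(p): r=p[:2]-O; return np.round([r@u*1e3,r@n*1e3,p[2]*1e3],1)
for uu in (248,):
  for v in range(208,250,3): print(uu,v,R(W[v,uu]),round(float(d[v,uu]),3))
c=cv2.resize(b[120:230,220:320],(400,440),interpolation=2)
cv2.imwrite("pics/c3.png",np.hstack([cv2.resize(a[140:305,180:330],(400,440)),c]))
E
```

```text
force: [0.3, -0.3, 0.3]
t 9.53 w [ 0.4688 -0.0116  0.0649] rack mm [-175.5    0.2   64.9] F rack [ 0.27 -0.3   0.31]
[-0.1455 -0.0119  0.0864]
248 208 [-105.7   -8.    -1.2] 0.264
248 211 [-101.9   -8.1   -1.1] 0.266
248 214 [-99.6  -8.1   0.1] 0.267
248 217 [-93.3  -8.3  -1.3] 0.273
248 220 [-88.6  -8.5  -1.6] 0.277
248 223 [-84.5  -8.6  -1.3] 0.28
248 226 [-195.3   -4.5   72.1] 0.148
248 229 [-197.1   -4.4   74.7] 0.145
248 232 [-198.7   -4.3   77.2] 0.142
248 235 [-201.    -4.2   80. ] 0.138
248 238 [-200.4   -4.2   81. ] 0.138
248 241 [-203.2   -4.1   84.1] 0.134
248 244 [-205.6   -4.    86.7] 0.131
248 247 [-205.4   -4.    87.9] 0.13
```

View pics/c3.png

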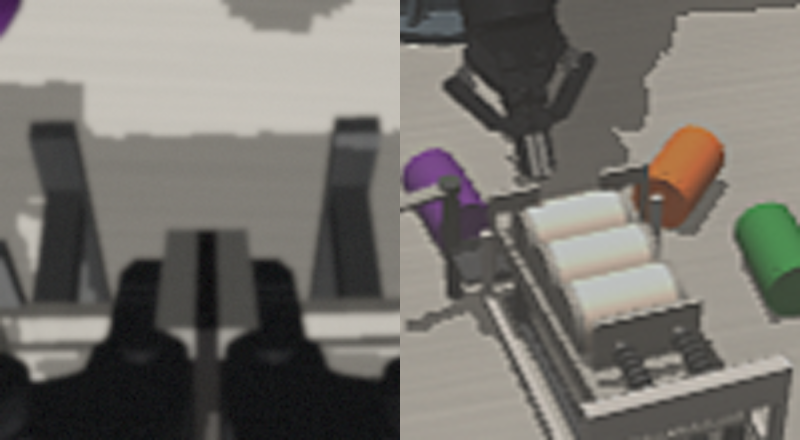

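Left crop: the tip edge is at (205,230), the mouth of the rack behind it. Right crop: the fingers are in front of the mouth, clear of the purple tin. The tip is at mid-tin height, so I'll approach again.

```bash
python3 -m inch '[{"offset":[0.06,0.005,0],"twist":[0,0,0]},{"offset":[0.12,0.01,0],"twist":[0,0,0]},{"offset":[0.15,0.012,0.004],"twist":[0,0,0]},{"offset":[0.16,0.013,0.004],"twist":[0,0,0]},{"offset":[0.16,0.013,0.004],"twist":[0,0,0]},{"offset":[0.16,0.013,0.004],"twist":[0,0,0]}]' |grep zz;  python3 -c "from h import *;state()"
python3 -m inch '[{"offset":[0.008,0.001,0],"twist":[0,0,0]},{"offset":[0.016,0.001,0],"twist":[0,0,0]},{"offset":[0.016,0.001,0],"twist":[0,0,0]}]' |grep zz; python3 -c "from h import *;state();gate(('scene',))"
python3 -m inch '[{"offset":[0.008,0.001,0],"twist":[0,0,0]},{"offset":[0.016,0.001,0],"twist":[0,0,0]},{"offset":[0.016,0.001,0],"twist":[0,0,0]}]' |grep zz; python3 -c "from h import *;state();gate(('scene',))"
```

```text
t 10.13 w [ 0.5082 -0.0083  0.0659] rack mm [-136.     0.2   65.9] F rack [-0.82 -0.07 -0.18]
t 10.38 w [ 0.5131 -0.0082  0.0664] rack mm [-131.    -0.    66.4] F rack [-0.18 -0.43  0.2 ]
scene tab tops L,R: [(63, 125.9), (58, 127.1)] tin profile [(-92, 107.9), (-89, 107.9), (-86, 106.8), (-83, 104.6), (-80, 103.2), (-77, 103.3), (-74, 104.0), (-71, 0), (-68, 0), (-65, 0), (-62, 109.2), (-59, 110.0)]
t 10.68 w [ 0.5173 -0.0079  0.0663] rack mm [-1.268e+02 -1.000e-01  6.630e+01] F rack [-0.31  0.11 -0.31]
scene tab tops L,R: [(64, 127.2), (60, 125.6)] tin profile [(-92, 108.6), (-89, 107.8), (-86, 106.1), (-83, 104.9), (-80, 103.0), (-77, 101.5), (-74, 101.1), (-71, 0), (-68, 0), (-65, 0), (-62, 0), (-59, 111.3)]
```

```bash
python3 -m inch '[{"offset":[0.008,0.001,0.001],"twist":[0,0,0]},{"offset":[0.016,0.001,0.001],"twist":[0,0,0]},{"offset":[0.016,0.001,0.001],"twist":[0,0,0]}]' |grep zz; python3 -c "from h import *;state();gate(('scene',))"
python3 -m inch '[{"offset":[0.008,0.001,0.001],"twist":[0,0,0]},{"offset":[0.016,0.001,0.001],"twist":[0,0,0]},{"offset":[0.016,0.001,0.001],"twist":[0,0,0]}]' |grep zz; python3 -c "from h import *;state();gate(('scene','top'))"
```

```text
t 10.98 w [ 0.5213 -0.0076  0.0665] rack mm [-1.228e+02 -1.000e-01  6.650e+01] F rack [0.33 0.3  0.02]
scene tab tops L,R: [(61, 126.5), (59, 125.8)] tin profile [(-92, 109.9), (-89, 109.0), (-86, 108.8), (-83, 107.6), (-80, 105.9), (-77, 103.7), (-74, 102.9), (-71, 102.2), (-68, 0), (-65, 0), (-62, 0), (-59, 0)]
t 11.28 w [ 0.5256 -0.0073  0.0669] rack mm [-118.6   -0.2   66.9] F rack [-0.53 -0.21 -0.28]
scene tab tops L,R: [(60, 123.1), (60, 124.6)] tin profile [(-92, 110.8), (-89, 110.3), (-86, 110.0), (-83, 108.9), (-80, 108.0), (-77, 106.9), (-74, 105.0), (-71, 103.5), (-68, 102.9), (-65, 0), (-62, 0), (-59, 0)]
top tab tops L,R: [(42, 131.0), (38, 129.0)] tin profile [(-92, 112.7), (-89, 112.8), (-86, 112.7), (-83, 109.5), (-80, 109.9), (-77, 107.7), (-74, 104.3), (-71, 103.1), (-68, 103.8), (-65, 104.8), (-62, 108.0), (-59, 110.1)]
```

```bash
python3 -m inch '[{"offset":[0.006,0.0005,0.001],"twist":[0,0,0]},{"offset":[0.012,0.001,0.001],"twist":[0,0,0]},{"offset":[0.012,0.001,0.001],"twist":[0,0,0]}]' |grep zz; python3 -c "from h import *;state();gate(('scene','top'))"
```

```text
t 11.63 w [ 0.5284 -0.0071  0.0671] rack mm [-115.7   -0.2   67.1] F rack [-0.07  0.17  0.32]
scene tab tops L,R: [(56, 121.2), (55, 121.1)] tin profile [(-92, 110.5), (-89, 111.2), (-86, 110.2), (-83, 110.0), (-80, 109.0), (-77, 108.4), (-74, 107.2), (-71, 105.1), (-68, 103.0), (-65, 102.7), (-62, 0), (-59, 0)]
top tab tops L,R: [(37, 128.7), (34, 128.0)] tin profile [(-92, 112.4), (-89, 113.0), (-86, 113.3), (-83, 110.1), (-80, 109.9), (-77, 109.9), (-74, 107.7), (-71, 105.8), (-68, 102.4), (-65, 102.2), (-62, 104.7), (-59, 108.7)]
```

Contact: the tin is rolling back and the gate is coming down. Smaller steps from here.

```bash
python3 -m inch '[{"offset":[0.005,0.0004,0.001],"twist":[0,0,0]},{"offset":[0.01,0.0008,0.001],"twist":[0,0,0]},{"offset":[0.01,0.0008,0.001],"twist":[0,0,0]}]' |grep zz; python3 -c "from h import *;state();gate(('scene',))"
python3 -m inch '[{"offset":[0.004,0.0003,0.0005],"twist":[0,0,0]},{"offset":[0.008,0.0006,0.0005],"twist":[0,0,0]},{"offset":[0.008,0.0006,0.0005],"twist":[0,0,0]}]' |grep zz; python3 -c "from h import *;state();gate(('scene','top'))"
```

```text
t 11.98 w [ 0.5308 -0.0069  0.0673] rack mm [-113.3   -0.2   67.3] F rack [0.25 0.77 0.16]
scene tab tops L,R: [(47, 118.7), (54, 118.4)] tin profile [(-92, 109.9), (-89, 110.7), (-86, 110.8), (-83, 110.4), (-80, 109.9), (-77, 108.3), (-74, 107.7), (-71, 106.4), (-68, 104.0), (-65, 102.4), (-62, 101.7), (-59, 0)]
t 12.28 w [ 0.5327 -0.0068  0.0674] rack mm [-111.4   -0.2   67.4] F rack [-0.2  -0.54  0.17]
scene tab tops L,R: [(50, 116.8), (50, 116.1)] tin profile [(-92, 109.1), (-89, 110.4), (-86, 110.4), (-83, 110.6), (-80, 110.1), (-77, 109.6), (-74, 109.2), (-71, 108.3), (-68, 105.3), (-65, 103.8), (-62, 102.1), (-59, 101.9)]
top tab tops L,R: [(30, 120.7), (29, 126.7)] tin profile [(-92, 112.6), (-89, 111.9), (-86, 113.5), (-83, 112.8), (-80, 112.5), (-77, 112.2), (-74, 109.4), (-71, 109.1), (-68, 106.5), (-65, 105.2), (-62, 0), (-59, 103.7)]
```

```bash
python3 -m inch '[{"offset":[0.004,0.0003,0.0005],"twist":[0,0,0]},{"offset":[0.008,0.0006,0.0005],"twist":[0,0,0]},{"offset":[0.008,0.0006,0.0005],"twist":[0,0,0]}]' |grep zz; python3 -c "from h import *;state();gate(('scene','top'))"
```

```text
t 12.63 w [ 0.5347 -0.0066  0.0675] rack mm [-109.4   -0.3   67.5] F rack [-0.67  0.96 -0.03]
scene tab tops L,R: [(47, 113.9), (46, 114.4)] tin profile [(-92, 109.3), (-89, 110.0), (-86, 111.2), (-83, 111.0), (-80, 110.6), (-77, 109.7), (-74, 109.7), (-71, 108.1), (-68, 106.8), (-65, 104.7), (-62, 102.6), (-59, 102.0)]
top tab tops L,R: [(29, 118.7), (27, 119.7)] tin profile [(-92, 113.3), (-89, 113.2), (-86, 113.1), (-83, 113.4), (-80, 111.7), (-77, 112.4), (-74, 111.4), (-71, 109.7), (-68, 107.6), (-65, 106.9), (-62, 104.5), (-59, 101.0)]
```

```bash
python3 -m inch '[{"offset":[0.004,0.0003,0.0005],"twist":[0,0,0]},{"offset":[0.008,0.0006,0.0005],"twist":[0,0,0]},{"offset":[0.008,0.0006,0.0005],"twist":[0,0,0]}]' |grep zz; python3 -c "from h import *;state();gate(('scene',))"
```

```text
t 12.98 w [ 0.5359 -0.0065  0.0671] rack mm [-108.2   -0.2   67.1] F rack [-3.58 -1.12  0.16]
scene tab tops L,R: [(44, 111.2), (43, 111.9)] tin profile [(-92, 107.9), (-89, 109.3), (-86, 110.7), (-83, 111.1), (-80, 111.2), (-77, 110.7), (-74, 109.7), (-71, 108.8), (-68, 107.6), (-65, 106.1), (-62, 103.5), (-59, 102.4)]
```

```bash
python3 -m inch '[{"offset":[0.003,0.0003,0.0003],"twist":[0,0,0]},{"offset":[0.005,0.0004,0.0003],"twist":[0,0,0]},{"offset":[0.005,0.0004,0.0003],"twist":[0,0,0]}]' |grep zz; python3 -c "from h import *;state();gate(('scene',))"
```

```text
t 13.28 w [ 0.537  -0.0063  0.0671] rack mm [-107.1   -0.2   67.1] F rack [-5.16  0.17  0.54]
scene tab tops L,R: [(42, 108.0), (38, 108.4)] tin profile [(-92, 0), (-89, 109.9), (-86, 110.3), (-83, 111.3), (-80, 111.1), (-77, 111.0), (-74, 110.4), (-71, 109.5), (-68, 108.8), (-65, 106.5), (-62, 104.3), (-59, 102.6)]
```

```bash
python3 -m inch '[{"offset":[0.003,0.0003,0.0003],"twist":[0,0,0]},{"offset":[0.005,0.0004,0.0003],"twist":[0,0,0]},{"offset":[0.005,0.0004,0.0003],"twist":[0,0,0]}]' |grep zz; python3 -c "from h import *;state();gate(('scene',))"
```

```text
t 13.58 w [ 0.5377 -0.0063  0.0668] rack mm [-106.4   -0.2   66.8] F rack [-8.3  -0.42  2.24]
scene tab tops L,R: [(25, 99.0), (17, 100.2)] tin profile [(-92, 108.0), (-89, 109.6), (-86, 110.3), (-83, 110.7), (-80, 111.6), (-77, 111.7), (-74, 110.8), (-71, 109.8), (-68, 108.4), (-65, 106.5), (-62, 105.0), (-59, 102.9)]
```

The gate fell at about 8 N. A brief hold, a check with both cameras, then a straight retreat.

```bash
python3 -m inch '[{"offset":[0,0,0],"twist":[0,0,0]},{"offset":[0,0,0],"twist":[0,0,0]}]' |grep force; python3 -c "from h import *;gate(('scene','top'))"
python3 -m inch '[{"offset":[-0.012,-0.001,0],"twist":[0,0,0]},{"offset":[-0.03,-0.0025,0],"twist":[0,0,0]},{"offset":[-0.06,-0.005,0],"twist":[0,0,0]},{"offset":[-0.12,-0.01,0],"twist":[0,0,0]},{"offset":[-0.2,-0.016,0],"twist":[0,0,0]},{"offset":[-0.28,-0.023,0],"twist":[0,0,0]},{"offset":[-0.28,-0.023,0],"twist":[0,0,0]},{"offset":[-0.28,-0.023,0],"twist":[0,0,0]}]'
python3 - <<'E'
from h import *
state();gate(('scene','top'))
for c in("scene","top"):
  for q in("latch_peg",):print(c,q,[(np.round(r["xyz"],3).tolist(),round(r["p"],2)) for r in manip.spot_in(c,q)])
b,_=manip.snapshot("scene");cv2.imwrite("pics/c4.png",cv2.resize(b[120:230,200:320],(600,550),interpolation=2))
E
```

```text
force: [-8.5, -1.2, 1.4]
scene tab tops L,R: [(26, 97.7), (18, 99.1)] tin profile [(-92, 107.4), (-89, 109.2), (-86, 110.2), (-83, 110.9), (-80, 111.1), (-77, 111.1), (-74, 110.9), (-71, 110.5), (-68, 108.7), (-65, 106.6), (-62, 104.8), (-59, 103.3)]
top tab tops L,R: [(29, 103.5), (29, 103.4)] tin profile [(-92, 111.8), (-89, 111.9), (-86, 113.5), (-83, 113.9), (-80, 112.8), (-77, 112.1), (-74, 112.8), (-71, 111.1), (-68, 110.7), (-65, 108.2), (-62, 108.9), (-59, 102.0)]
time_s: 14.57
position: [0.4683, -0.0122, 0.0681]
ee_rot: [-0.033, 0.953, 0.014, 0.301]
force: [0.9, -0.1, -0.3]
grip_width: 0.0001
t 14.57 w [ 0.4683 -0.0122  0.0681] rack mm [-176.    -0.3   68.1] F rack [ 0.94 -0.17 -0.34]
scene tab tops L,R: [(24, 97.8), (16, 99.8)] tin profile [(-92, 108.4), (-89, 108.6), (-86, 109.9), (-83, 111.3), (-80, 111.9), (-77, 111.7), (-74, 111.4), (-71, 110.7), (-68, 108.7), (-65, 107.1), (-62, 104.9), (-59, 103.4)]
top tab tops L,R: [(31, 104.9), (27, 105.0)] tin profile [(-92, 113.1), (-89, 111.5), (-86, 112.7), (-83, 112.7), (-80, 112.7), (-77, 112.4), (-74, 112.4), (-71, 110.7), (-68, 111.6), (-65, 108.1), (-62, 106.3), (-59, 102.6)]
scene latch_peg []
top latch_peg [([0.505, -0.128, 0.109], 0.61), ([0.556, -0.004, 0.107], 0.2)]
```

View pics/c4.png

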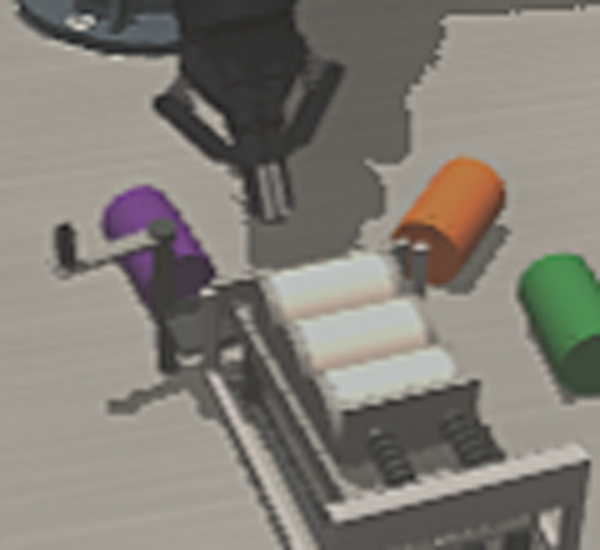

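The gate stays shut with the tin resting behind it: tabs low at (230,293), tins at (335,280), (365,330) and (395,375). The latch arm is still open, peg at (65,240). Now I'll raise the arm, make the tool upright, and turn it for the peg.

```bash
python3 -m inch '[{"offset":[-0.05,0,0.12],"twist":[0,0,0]},{"offset":[-0.05,0,0.28],"twist":[-0.013,0.155,0]},{"offset":[-0.05,0,0.44],"twist":[-0.026,0.31,0]},{"offset":[0,0,0.6],"twist":[-0.038,0.465,0]},{"offset":[0,0,0.6],"twist":[-0.051,0.62,0]},{"offset":[0,0,0.6],"twist":[-0.064,0.775,0]},{"offset":[0,0,0.6],"twist":[-0.064,0.775,0]},{"offset":[0,0,0.6],"twist":[-0.064,0.775,0]},{"offset":[0,0,0.6],"twist":[-0.064,0.775,0]}]'
python3 -m inch '[{"offset":[0.02,-0.15,0],"twist":[0,0,-0.15]},{"offset":[0.04,-0.3,0],"twist":[0,0,-0.3]},{"offset":[0.06,-0.45,0],"twist":[0,0,-0.45]},{"offset":[0.09,-0.55,0],"twist":[0,0,-0.6]},{"offset":[0.116,-0.658,0],"twist":[0,0,-0.75]},{"offset":[0.116,-0.658,0],"twist":[0,0,-0.889]},{"offset":[0.116,-0.658,0],"twist":[0,0,-0.889]},{"offset":[0.116,-0.658,0],"twist":[0,0,-0.889]},{"offset":[0.116,-0.658,0],"twist":[0,0,-0.889]}]'
python3 - <<'E'
from h import *
state();P=manip.camera_params("wrist");a,d=manip.snapshot("wrist");gate(("top","scene"))
print("peg",[(np.round(r["xyz"],3).tolist(),round(r["p"],2)) for r in manip.spot_in("wrist","latch_peg")])
W=[]
V,U=np.mgrid[:384,:512];W=pix2w("wrist",U.ravel().astype(float),V.ravel().astype(float),d.ravel(),P).T.reshape(384,512,3)
r=W[...,:2]-O;X=r@u*1e3;Y=r@n*1e3;Z=W[...,2]*1e3
m=(Z>130)&(Z<145)&(np.hypot(X+155,Y+82)<80)&(np.hypot(X+155,Y+82)>45);print("pegtop",m.sum(),X[m].mean(),Y[m].mean(),Z[m].mean())
print("tip",[np.round([X[v,250],Y[v,250],Z[v,250]],0).tolist() for v in (214,220,224,226,228,232)])
E
```

```text
time_s: 15.57
position: [0.4726, -0.0118, 0.2164]
ee_rot: [-0.036, 0.999, -0.0, -0.003]
force: [-0.7, -0.4, -0.8]
grip_width: 0.0001
time_s: 16.32
position: [0.4977, -0.1759, 0.2176]
ee_rot: [0.307, 0.952, 0.0, 0.0]
force: [0.0, 0.7, 0.3]
grip_width: -0.0005
t 16.32 w [ 0.4977 -0.1759  0.2176] rack mm [-160.2 -165.9  217.6] F rack [0.1  0.68 0.33]
top tab tops L,R: [(30, 103.5), (29, 104.7)] tin profile [(-92, 112.0), (-89, 113.1), (-86, 112.5), (-83, 113.7), (-80, 113.8), (-77, 112.9), (-74, 112.3), (-71, 112.3), (-68, 110.3), (-65, 108.7), (-62, 105.5), (-59, 102.6)]
scene tab tops L,R: [(29, 98.2), (19, 98.5)] tin profile [(-92, 107.9), (-89, 110.1), (-86, 110.5), (-83, 111.0), (-80, 111.2), (-77, 111.3), (-74, 110.2), (-71, 109.9), (-68, 108.5), (-65, 107.4), (-62, 105.8), (-59, 103.4)]
peg [([0.505, -0.123, 0.112], 0.62)]
pegtop 230 -142.29213753257028 -145.55518081065543 136.0096424619318
tip [[-111.0, -219.0, -0.0], [-105.0, -225.0, -2.0], [-102.0, -227.0, 0.0], [-171.0, -162.0, 235.0], [-171.0, -162.0, 236.0], [-171.0, -162.0, 240.0]]
```

The fingertip offset is confirmed at about 18 mm behind the TCP. The peg top is at rack (-142,-146), so the arm is at about 0.2 rad. I'll descend beside it, then sweep the peg round its arc.

```bash
python3 -m inch '[{"offset":[0,0,-0.12],"twist":[0,0,0]},{"offset":[0,0,-0.24],"twist":[0,0,0]},{"offset":[0,0,-0.36],"twist":[0,0,0]},{"offset":[0,0,-0.43],"twist":[0,0,0]},{"offset":[0,0,-0.458],"twist":[0,0,0]},{"offset":[0,0,-0.458],"twist":[0,0,0]},{"offset":[0,0,-0.458],"twist":[0,0,0]}]'|grep force;  python3 -c "from h import *;state()"
python3 -m inch '[{"offset":[0.033,0.046,0],"twist":[0,0,0]},{"offset":[0.07,0.06,0],"twist":[0,0,0]},{"offset":[0.103,0.078,0],"twist":[0,0,0]},{"offset":[0.133,0.102,0],"twist":[0,0,0]},{"offset":[0.16,0.13,0],"twist":[0,0,0]},{"offset":[0.16,0.13,0],"twist":[0,0,0]}]'; python3 -c "from h import *;state()"
```

```text
force: [0.5, -1.2, 0.7]
t 17.1 w [ 0.4984 -0.1764  0.104 ] rack mm [-159.5 -166.5  104. ] F rack [ 0.37 -1.21  0.66]
time_s: 17.6
position: [0.5397, -0.1429, 0.1035]
ee_rot: [0.308, 0.951, 0.0, 0.001]
force: [0.6, 0.6, 0.1]
grip_width: -0.0001
t 17.6 w [ 0.5397 -0.1429  0.1035] rack mm [-115.6 -136.5  103.5] F rack [0.66 0.57 0.13]
```

```bash
python3 -m inch '[{"offset":[0.022,0.032,0],"twist":[0,0,0]},{"offset":[0.039,0.065,0],"twist":[0,0,0]},{"offset":[0.048,0.09,0],"twist":[0,0,0]},{"offset":[0.054,0.114,0],"twist":[0,0,0]},{"offset":[0.057,0.145,0],"twist":[0,0,0]},{"offset":[0.058,0.17,0],"twist":[0,0,0]},{"offset":[0.058,0.17,0],"twist":[0,0,0]},{"offset":[0.058,0.17,0],"twist":[0,0,0]}]' |grep force; python3 - <<'E'
from h import *
state();gate(("scene","top"))
b,_=manip.snapshot("scene");a,_=manip.snapshot("wrist");cv2.imwrite("pics/c5.png",np.hstack([cv2.resize(b[100:230,200:320],(400,433),interpolation=2),cv2.resize(a[60:300,140:360],(397,433))]))
E
```

```text
force: [-2.1, -7.0, -0.5]
t 18.27 w [ 0.5521 -0.1022  0.1032] rack mm [-99.8 -96.9 103.2] F rack [-2.7  -6.76 -0.48]
scene tab tops L,R: [(22, 97.9), (18, 99.6)] tin profile [(-92, 107.2), (-89, 109.6), (-86, 110.5), (-83, 111.0), (-80, 111.2), (-77, 110.8), (-74, 109.9), (-71, 109.2), (-68, 108.6), (-65, 106.5), (-62, 104.9), (-59, 103.6)]
top tab tops L,R: [(12, None), (28, 105.9)] tin profile [(-92, 111.0), (-89, 111.2), (-86, 112.3), (-83, 112.6), (-80, 112.6), (-77, 113.5), (-74, 113.0), (-71, 111.4), (-68, 111.1), (-65, 109.4), (-62, 105.1), (-59, 102.5)]
```

View pics/c5.png

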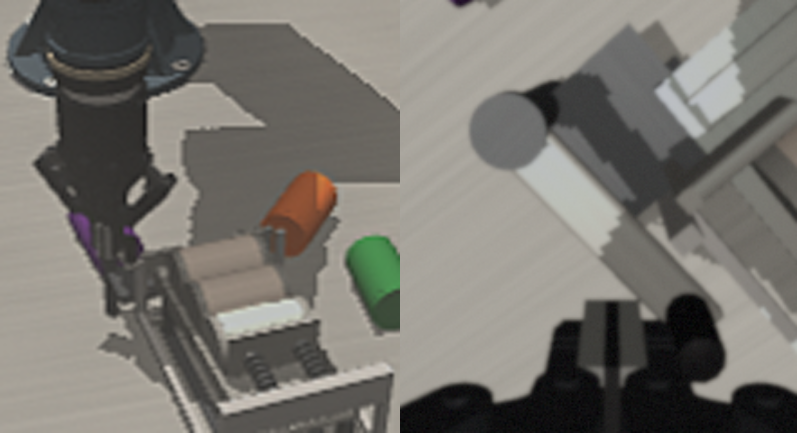

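In the wrist crop, the arm runs from its pivot (508,130) to the peg (697,340), roughly along the lane direction. About 7 N means it has reached the end stop. I'll back off and measure the angle.

```bash
python3 -m inch '[{"offset":[-0.02,-0.03,0],"twist":[0,0,0]},{"offset":[-0.07,-0.1,0],"twist":[0,0,0]},{"offset":[-0.09,-0.13,0.05],"twist":[0,0,0]},{"offset":[-0.1,-0.16,0.2],"twist":[0,0,0]},{"offset":[-0.1,-0.2,0.35],"twist":[0,0,0]},{"offset":[-0.1,-0.3,0.5],"twist":[0,0,0]},{"offset":[-0.1,-0.3,0.5],"twist":[0,0,0]},{"offset":[-0.1,-0.3,0.5],"twist":[0,0,0]},{"offset":[-0.1,-0.3,0.5],"twist":[0,0,0]}]' |grep force; python3 - <<'E'
from h import *
state();gate(("scene","top"))
for c in ("top","wrist","scene"):
  P=manip.camera_params(c);a,d=manip.snapshot(c)
  V,U=np.mgrid[:384,:512];W=pix2w(c,U.ravel().astype(float),V.ravel().astype(float),d.ravel(),P).T[d.ravel()>.05]
  r=W[:,:2]-O;X=r@u*1e3;Y=r@n*1e3;Z=W[:,2]*1e3;R=np.hypot(X+155,Y+82)
  m=(Z>120)&(Z<145)&(R<80)&(R>45)&(Y<-55)
  if m.sum(): x,y=np.median(X[m]),np.median(Y[m]);print(c,"peg",m.sum(),x,y,"angle",np.arctan2(x+155,-(y+82)))
  for q in ("jar","bowl","pastry_brush","tin1"): 
    if c!="wrist": print(q,[(np.round(k["xyz"],3).tolist(),round(k["p"],2)) for k in manip.spot_in(c,q)])
b,_=manip.snapshot("scene");t,_=manip.snapshot("top");cv2.imwrite("pics/c6.png",np.hstack([cv2.resize(b[120:250,200:320],(400,433),interpolation=2),cv2.resize(t[120:250,190:310],(400,433))]))
E
```

```text
force: [-0.2, 0.2, -0.2]
t 19.22 w [ 0.5271 -0.1764  0.2279] rack mm [-130.9 -168.9  227.9] F rack [-0.16  0.26 -0.18]
scene tab tops L,R: [(27, 98.2), (17, 98.9)] tin profile [(-92, 108.2), (-89, 109.5), (-86, 110.4), (-83, 110.5), (-80, 110.9), (-77, 111.0), (-74, 110.3), (-71, 109.4), (-68, 107.7), (-65, 107.3), (-62, 105.3), (-59, 103.7)]
top tab tops L,R: [(31, 105.9), (29, 103.6)] tin profile [(-92, 112.8), (-89, 113.4), (-86, 113.5), (-83, 113.3), (-80, 112.0), (-77, 113.3), (-74, 113.2), (-71, 112.1), (-68, 110.8), (-65, 109.0), (-62, 105.6), (-59, 103.1)]
top peg 14 -91.3461042254737 -82.78388628753092 angle 1.5584821289772637
jar [([0.487, 0.388, 0.1], 0.96)]
bowl [([0.626, 0.463, 0.026], 0.77)]
pastry_brush [([0.488, -0.39, 0.014], 0.87), ([0.56, -0.021, 0.07], 0.69)]
tin1 [([0.558, -0.006, 0.11], 0.91), ([0.421, 0.118, 0.048], 0.91), ([0.412, -0.071, 0.051], 0.86), ([0.613, -0.004, 0.114], 0.83), ([0.659, 0.003, 0.117], 0.73), ([0.539, 0.166, 0.049], 0.64), ([0.488, -0.393, 0.016], 0.63)]
wrist peg 310 -92.1641353235091 -81.81551210341931 angle 1.5737323469709825
scene peg 23 -85.48061972300162 -82.27049223392916 angle 1.5669054568264382
jar [([0.513, 0.382, 0.069], 0.83)]
bowl [([0.605, 0.46, 0.04], 0.93)]
pastry_brush [([0.5, -0.39, 0.018], 0.94), ([0.687, -0.033, 0.055], 0.28)]
tin1 [([0.437, 0.117, 0.046], 0.83), ([0.564, 0.159, 0.045], 0.83), ([0.406, -0.094, 0.041], 0.77), ([0.626, -0.008, 0.114], 0.69), ([0.573, -0.014, 0.108], 0.65), ([0.672, -0.017, 0.113], 0.53), ([0.497, -0.389, 0.015], 0.19)]
```

View pics/c6.png

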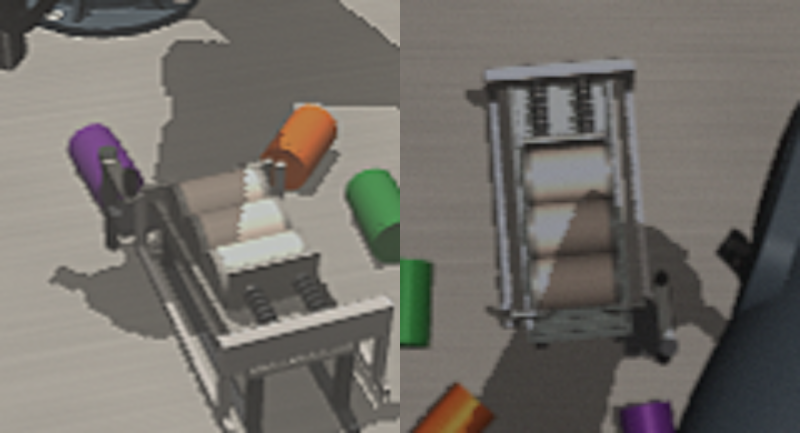

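The top crop shows the latch arm over the gate's right side, from pivot (665,345) to peg (662,280). The three tins are in the lane and the gate tabs are down. The latch measures about 1.57 rad, the bystanders are where they were, and the robot is clear.

```bash
python3 -c "from h import *;manip.hand_in()"
```

```text
the job is handed in; nothing more can be done
```

The gate is shut behind the pushed-back front tin and the latch is swung fully over. I handed the job in at about 20 s of the 72 s allowed.

**What I did:** I nudged the front tin about 20 mm uphill with the closed fingertips between the tabs. The push peaked at about 8.5 N at the wrist. The gate dropped on its own weight and I never pushed on it. I then backed off and swept the latch peg round its arc to the end stop, which took about 7 N.

**Last checks:**
- **Gate:** the tab tops read 98–99 mm in the scene camera (shut is 100 mm) and about 105 mm in the top camera. The top camera also read about 6 mm high before the push, so both agree with a drop of about 28 mm.
- **Tins:** all three lie in the lane, with tin 1 at about rack x = -82 mm, past the -86 mm limit.
- **Latch:** 1.56–1.57 rad in all three cameras.
- **Bystanders:** the jar, bowl and brush are within about 5 mm of their first readings.
- **Robot:** clear of everything, with the force reading near zero.

**What disagreed:** the wrist depth put the fingertips about 19 mm behind the reported TCP, not 19 mm ahead as stated. My first approach therefore came in too high; no contact force showed and the tin had not moved. I backed off, re-measured and corrected for it.

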